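# Lay out the valve kit for the arbor press

### The job

Lay out the valve kit for pressing, every part standing upright: the bronze bonnet centred on the square steel plate with the brown bushing seated on top of it around its spigot, and the aluminium dewar cap centred on the round steel plate. Stand the poppet stem on the bench midway between the two plates, on the line joining their centres, and stand the steel drift behind the stem, straight back from that line on the side away from the robot, with about 60 mm between the centres of stem and drift. Let go of everything and leave it at rest.

Things in the scene. Friction and masses are not known exactly. Their poses are not given: they have to be found in the camera images.
- bonnet: Bronze valve bonnet, loose, about 0.45 kg, round: flange 58 mm across and 10 mm high with six dark bolt marks, then a plain body 44 mm across up to a flat shoulder 34 mm high, then a small central spigot 18 mm across up to 40 mm. Starts upright on the bench. Origin: centre of the underside; z along its axis, up.
- bushing: Brown phenolic insulating bushing, loose, about 30 g: plain ring 44 mm outside, 26 mm bore, 18 mm high; it drops loosely over the bonnet's 18 mm spigot and rests on the 34 mm shoulder. Starts flat on the bench. Origin: centre of the underside; z along its axis, up.
- cap: Aluminium dewar cap, loose, about 0.1 kg: round, 60 mm across and 20 mm high, with a central knob 22 mm across from 24 to 42 mm high (14 mm neck below the knob) to hold it by. Starts upright on the bench. Origin: centre of the underside; z up.
- stem: Stainless poppet stem, loose, about 0.13 kg: disc head 38 mm across and 7 mm high below, narrowing by 15 mm height to a rod 12 mm across that stands up to 60 mm. Starts standing on its head on the bench. Origin: centre of the underside of the head; z along the rod, up.
- drift: Steel pressing drift, loose, about 0.18 kg: plain solid cylinder 26 mm across and 45 mm high with a dark band near the top. Starts standing on the bench. Origin: centre of the underside; z along its axis, up.
- square_plate: Fixed square steel plate on the bench, 84 x 84 mm, 8 mm thick. Origin: centre of the underside; z up; its y axis runs along the line joining the two plates' centres, which are always 220 mm apart (the round plate may be on its +y or -y side); its x axis points to the side away from the robot, squarely off that line.
- round_plate: Fixed round steel plate on the bench, 84 mm across, 8 mm thick. Origin: centre of the underside; axes parallel to those of the square plate.
Things that resemble listed ones, but are neither listed nor needed, are in the scene too. Leave any black, turquoise or yellow look-alike of the round_plate alone.

How it is judged:
At the end, for the whole second after the job is handed in: All upright (0.1 rad), released, at rest: bonnet and cap 12 mm from plate centres; bushing on bonnet shoulder, 8 mm; stem on bench, 14 mm off line, under 124 mm from both plates; drift on bench 45-75 mm from stem, over 35 mm behind line, 18 mm sideways of midway (angle between each of bonnet, bushing, cap, stem, drift's own z axis and vertical below 0.1 rad and linear speed of each of bonnet, bushing, cap, stem, drift below 0.02 m/s and horizontal distance between bonnet and square_plate below 0.012 m and z of bonnet in the frame of square_plate between 0.005 and 0.011 m and horizontal distance between bushing and bonnet below 0.008 m and z of bushing in the frame of bonnet between 0.031 and 0.037 m and horizontal distance between cap and round_plate below 0.012 m and z of cap in the frame of round_plate between 0.005 and 0.011 m and horizontal distance between stem and square_plate below 0.124 m and horizontal distance between stem and round_plate below 0.124 m and x of stem in the frame of square_plate between -0.014 and 0.014 m and height (world z) of each of stem, drift below 0.004 m and horizontal distance between drift and stem between 0.045 and 0.075 m and x of drift in the frame of square_plate above 0.035 m and horizontal distance between drift and round_plate below 0.16 m and (y of drift in the frame of square_plate between 0.092 and 0.128 m or y of drift in the frame of square_plate between -0.128 and -0.092 m)); the robot touches nothing.
It also fails if it takes over 122 s, if anything falls off the work surface, if the arm or the gripper's body presses on something with over 40 N, if the wrist force passes 120 N, or if a joint passes its speed limit or range.

### The arm

A 6-joint arm with a two-finger parallel gripper is mounted at the origin on the work surface. World frame = base frame: x ahead of the robot, y to its left, z up, the work surface at z = 0. Lengths are in m, angles in rad, forces in N, time in s.
With the tool pointing down it reaches from about 0.35 to 0.975 m from the base axis. Payload 4.9 kg.
Tool frame: the origin (TCP) lies midway between the tips of the shut fingers; the grasp point (between the pads) lies 19 mm behind it; y points along the fingers, z is the direction in which the jaws open and shut, and the axes are right-handed (so a half turn about y gives the same grasp; the last joint's range is limited). The gripper opens to 85 mm and grips with 20 to 120 N. Pads are 22 mm wide; open, the fingers measure 114 mm over their backs; the gripper's body (76 mm by 85 mm) begins 54 mm behind the grasp point. The pads swing forward as they close: fully open they stand 13 mm farther back than shut.
Start: joints at [-1.327, 0.053, 1.613, -0, 1.476, -0.119], TCP at [0.222, -0.584, 0.231] pointing down, gripper open.
Joint ranges: [-3.01, 3.01], [-1.01, 2.22], [0.06, 2.58], [-1.02, 4.17], [0.09, 2.62], [-3.14, 3.14]. Speed limits (rad/s): [2.57, 2.57, 3.14, 3.14, 3.14, 3.14].

### API

Orientations are given as a unit quaternion [w, x, y, z].
In Python, from plant import * gives the robot as it stands.
- The arm moves only by the shell command python3 -m crank 'ROWS'. ROWS is JSON, a list that holds one entry, the list of rows, each a list of 5 numbers: the gripper command: -1 is shut, 1 is fully open, values between are in proportion, then the shift along the tool's x, y, z in cm, then the turn about the tool's y in degrees. In form: [[[jaw, dx, dy, dz, twist], ...]]. A call has 1 to 8 rows; each row shifts and turns the commanded pose from where the row before left it, along the tool's axes as they then stand; what a row does not reach is not made up. A row lasts 1/8 s, in which the tool goes at most 62.5 mm and 10.7 degrees, less where a joint would pass 70% of its speed; a pose out of reach is approached as far as the arm can. A call with a gripper value outside its range is refused whole. The fingers move at their own pace and stop on an object; the grip force is fixed at half the most. Time passes only in rows, so rows that do not move let the fingers close. It gives the time, the measured TCP pose, the force and the opening at its end, in the units of the state.
- state(): the state, without advancing time (a new reading comes with each control period).
- grab_frame(name): name is "side" or "top"; returns a dict with "frame" (384x512x3 uint8, red, green, blue), "fx", "fy", "cx", "cy" (pixels), "D" ([k1, k2, p1, p2, k3] as OpenCV has them; the pictures are not rectified), "pose" (4x4, takes a point from camera to world coordinates). Camera axes: x right, y up, looking along -z (the intrinsics and any distortion apply to the point x, -y, -z); pixel columns grow to the right and rows downward; lengths in m; the calibration is good to about 2 mm. A picture is of the moment at which its call begins. There is no depth.
- job_done(): hands the job in, once; it reports no verdict.
The state is a dict: "time": time; "joint_pos": joint angles; "joint_vel": joint speeds; "joint_efforts": joint torques, N m; "tool_pos": TCP position; "tool_rot": TCP orientation; "contact_force": force on the tool from outside, world axes, zero at the start; "ft_torque": the same for the moment, N m; "gripper_width": opening from 0.0 (shut) to 1.0 (fully open).
Only numpy, scipy, OpenCV 4.12 (cv2) and the standard library are available. Lean on these libraries where they do the work, as an engineer would, in place of code of your own. Each camera call takes 0.05 s, during which the arm holds its last target.

## Working session

There is one attempt and no reset: what is moved stays moved. The work goes in short steps, Python scripts to look and compute and a shell command to move; the robot and the scene stay as the last step left them, time stands still between calls to the robot, and variables do not carry over. Pictures are saved under pics/ and viewed, and the job is handed in when it is done.

```bash
mkdir -p pics; ls; cat > h.py <<'E'
from plant import *
import numpy as np, cv2
def get(n,save):
    f=grab_frame(n); np.savez(f'pics/{save}.npz',**{k:np.array(v) for k,v in f.items()})
    im=cv2.cvtColor(f['frame'],cv2.COLOR_RGB2BGR); cv2.imwrite(f'pics/{save}.png',cv2.resize(im,(768,576),interpolation=cv2.INTER_CUBIC)); return f
def load(s): return dict(np.load(f'pics/{s}.npz'))
def ray(f,u,v):
    K=np.array([[f['fx'],0,f['cx']],[0,f['fy'],f['cy']],[0,0,1.]])
    p=cv2.undistortPoints(np.array([[[u,v]]],float),K,np.array(f['D'],float))[0,0]
    P=np.array(f['pose']); d=P[:3,:3]@np.array([p[0],-p[1],-1]); return P[:3,3],d
def at(f,u,v,z):
    o,d=ray(f,u,v); return o+d*(z-o[2])/d[2]
def proj(f,X):
    K=np.array([[f['fx'],0,f['cx']],[0,f['fy'],f['cy']],[0,0,1.]])
    P=np.array(f['pose']); c=P[:3,:3].T@(np.array(X,float)-P[:3,3]); c=c*[1,-1,-1]
    return cv2.projectPoints(c.reshape(1,1,3),np.zeros(3),np.zeros(3),K,np.array(f['D'],float))[0].ravel()
E
python3 - <<'E'
from h import *
for n in('top','side'):
    f=get(n,n+'0'); print(n,f['fx'],f['cx'],f['cy'],f['D'],np.round(f['pose'],3).tolist())
print(state())
E
```

```text
pics
top 417.52103859879844 259.78421444987913 199.40608720732962 [0.03786352 0.         0.         0.         0.        ] [[0.002, 0.999, -0.044, 0.534], [-1.0, 0.001, -0.001, 0.011], [-0.001, 0.044, 0.999, 0.977], [0.0, 0.0, 0.0, 1.0]]
side 475.9735779711488 260.6193300876667 195.2519274899817 [-0.14448203  0.          0.          0.          0.        ] [[-0.773, 0.314, -0.551, -0.008], [-0.634, -0.397, 0.664, 0.755], [-0.01, 0.862, 0.506, 0.592], [0.0, 0.0, 0.0, 1.0]]
{'time': 0.1, 'joint_pos': array([-1.32704527e+00,  5.33148603e-02,  1.61415090e+00,  1.68164166e-05,
        1.47601482e+00, -1.18988587e-01]), 'joint_vel': array([ 0.00010299, -0.00101756, -0.00402003, -0.00138368, -0.00073437,
       -0.00050657]), 'joint_efforts': array([-5.05917924e-04, -3.94908714e+01, -3.71360779e+01, -1.72442378e-04,
        3.94756251e-03,  2.70200212e-05]), 'tool_pos': array([ 0.2216473 , -0.58377391,  0.23017453]), 'tool_rot': array([ 0.12750955, -0.12758096,  0.69617483, -0.69484172]), 'contact_force': array([0.3071673 , 0.63201132, 0.04059225]), 'ft_torque': array([-0.01733804, -0.02601482,  0.00292835]), 'gripper_width': 0.9983048462175804}
```

View pics/top0.png

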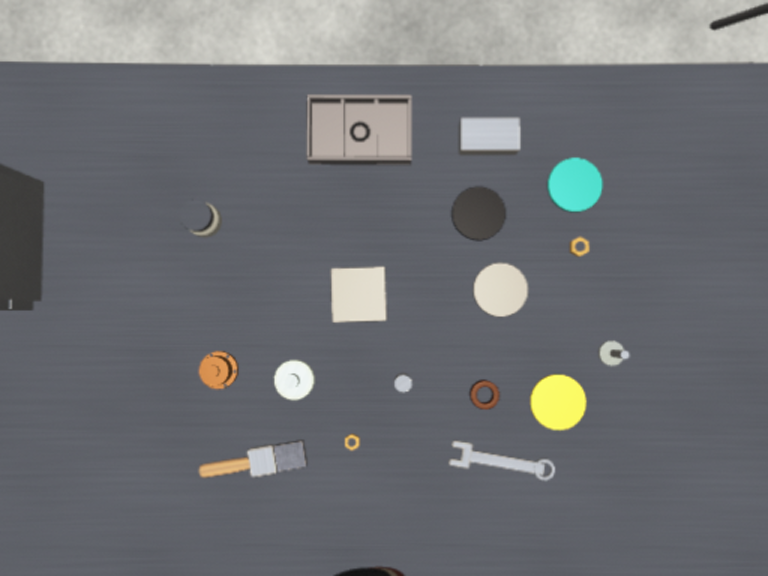

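View pics/side0.png

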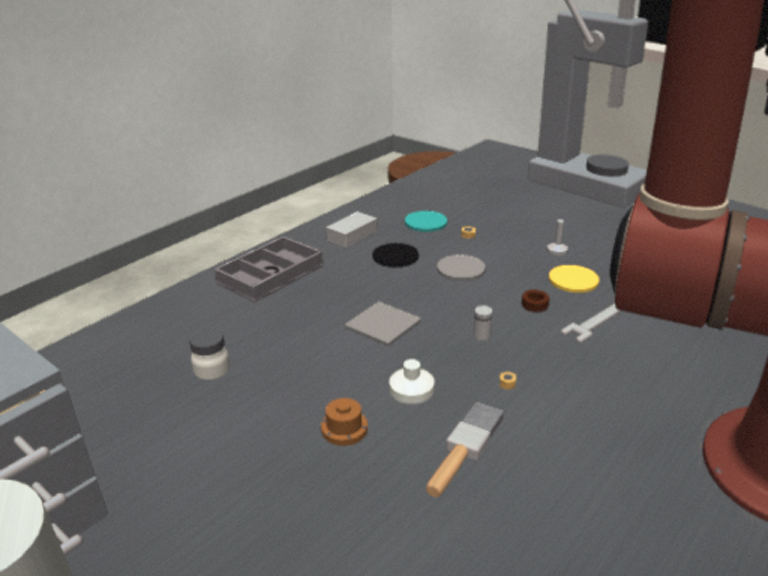

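The top view, in 768-px coordinates, shows these parts:
- Bonnet at (218,370), orange-bronze.
- Cap at (294,380).
- Drift at (403,383).
- Bushing at (485,395), a brown ring. The black ring in the tray is not it.
- Stem at (612,353).
- Square plate at (358,294).
- Round plate at (501,290), which is steel. The black, turquoise and yellow discs are look-alikes.

Next I'll enlarge the relevant area and measure.

```bash
python3 - <<'E'
from h import *
f=load('top0'); im=f['frame'][:,:,::-1].copy()
cv2.imwrite('pics/crop0.png',cv2.resize(im[165:290,125:425],(798,332),interpolation=cv2.INTER_CUBIC))
hsv=cv2.cvtColor(im,cv2.COLOR_BGR2HSV)
bg=cv2.medianBlur(im,1).astype(int)
base=np.median(im[165:290,125:425].reshape(-1,3),0); print(base)
d=np.abs(im.astype(int)-base).max(2)
m=(d>40).astype(np.uint8)
cs,_=cv2.findContours(m,cv2.RETR_EXTERNAL,cv2.CHAIN_APPROX_NONE)
for c in cs:
    if cv2.contourArea(c)<30: continue
    x,y,w,h=cv2.boundingRect(c)
    if not(165<y<290 and 120<x<430): continue
    (ex,ey),r=cv2.minEnclosingCircle(c); M=cv2.moments(c)
    ra=cv2.minAreaRect(c)
    print('bbox',(x,y,w,h),'A',cv2.contourArea(c),'circ',np.round([ex,ey,r],1),'cen',np.round([M['m10']/M['m00'],M['m01']/M['m00']],2),'rect',np.round(ra[2],1),im[int(ey),int(ex)])
E
```

```text
[105.  98.  95.]
bbox (230, 289, 10, 12) A 72.5 circ [234.1 294.5   5.5] cen [234.33 294.44] rect 0.0 [104  97  95]
bbox (313, 253, 20, 20) A 271.0 circ [322.4 262.7  10. ] cen [322.54 262.67] rect 26.6 [105  97  95]
bbox (353, 250, 38, 37) A 1068.5 circ [371.5 268.1  19.1] cen [371.72 267.89] rect 90.0 [103 251 251]
bbox (263, 250, 12, 12) A 95.0 circ [268.5 255.2   5.9] cen [268.43 255.25] rect 90.0 [205 198 194]
bbox (182, 240, 28, 27) A 539.5 circ [195.5 252.8  13.6] cen [195.62 252.9 ] rect 90.0 [238 239 233]
bbox (132, 234, 27, 26) A 479.5 circ [145.1 246.4  13.2] cen [145.08 246.38] rect 45.0 [ 60 108 159]
bbox (400, 227, 20, 17) A 216.5 circ [409.4 235.    9.8] cen [408.23 235.16] rect 45.0 [68 72 75]
bbox (221, 178, 37, 37) A 1238.5 circ [239.  196.   24.8] cen [238.74 196.02] rect 90.0 [206 220 226]
bbox (316, 175, 36, 36) A 984.0 circ [333.5 192.7  18.3] cen [333.46 192.61] rect 90.0 [201 218 223]
```

View pics/crop0.png

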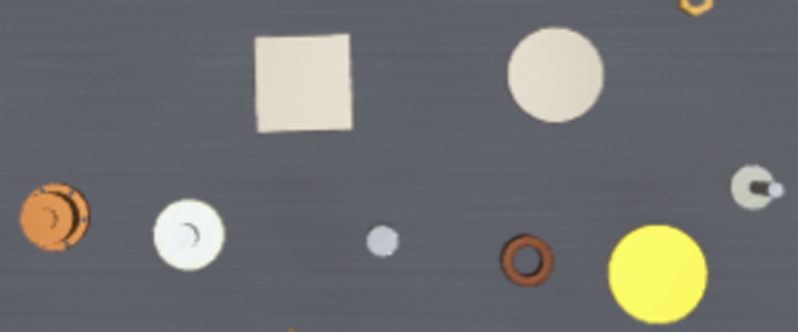

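```bash
python3 - <<'E'
from h import *
f=load('top0'); g=load('side0')
P={}
for n,u,v,z in [('sq',238.74,196.02,.008),('rd',333.46,192.61,.008),('bonnet_fl',145.1,246.4,.010),('cap',195.5,252.8,.02),('drift',268.43,255.25,.045),('bush',322.5,262.7,.018),('stemhead',407.8,235.2,.007),('stemtop',416.7,236.4,.060)]:
    P[n]=at(f,u,v,z); print(n,np.round(P[n],4),'r',round(np.hypot(*P[n][:2]),3),'side px768',np.round(proj(g,P[n])*1.5,1))
print(np.linalg.norm(P['sq']-P['rd']), (P['sq']-P['rd']))
im=g['frame'][:,:,::-1].copy()
for n in P: cv2.drawMarker(im,tuple(np.round(proj(g,P[n])).astype(int)),(0,0,255),0,5)
cv2.imwrite('pics/side0c.png',cv2.resize(im[140:300,190:430],(798,532),interpolation=cv2.INTER_CUBIC))
im=f['frame'][:,:,::-1].copy()
a=cv2.resize(im[230:265,128:163],(390,390),interpolation=cv2.INTER_CUBIC);b=cv2.resize(im[220:255,393:428],(390,390),interpolation=cv2.INTER_CUBIC)
cv2.imwrite('pics/c1.png',np.hstack([a,b]))
E
```

```text
sq [0.5849 0.0612 0.008 ] r 0.588 side px768 [382.4 320.5]
rd [ 0.5932 -0.1587  0.008 ] r 0.614 side px768 [460.3 265.1]
bonnet_fl [0.4685 0.2759 0.01  ] r 0.544 side px768 [343.1 424.2]
cap [0.4546 0.1586 0.02  ] r 0.482 side px768 [410.6 377. ]
drift [ 0.4515 -0.0071  0.045 ] r 0.452 side px768 [482.4 309.9]
bush [ 0.4325 -0.1308  0.018 ] r 0.452 side px768 [534.3 295.9]
stemhead [ 0.4952 -0.3288  0.007 ] r 0.594 side px768 [557.2 246.9]
stemtop [ 0.4948 -0.3294  0.06  ] r 0.594 side px768 [560.5 220.4]
0.22004264853999397 [-8.23913184e-03  2.19888344e-01  1.11022302e-16]
```

View pics/side0c.png

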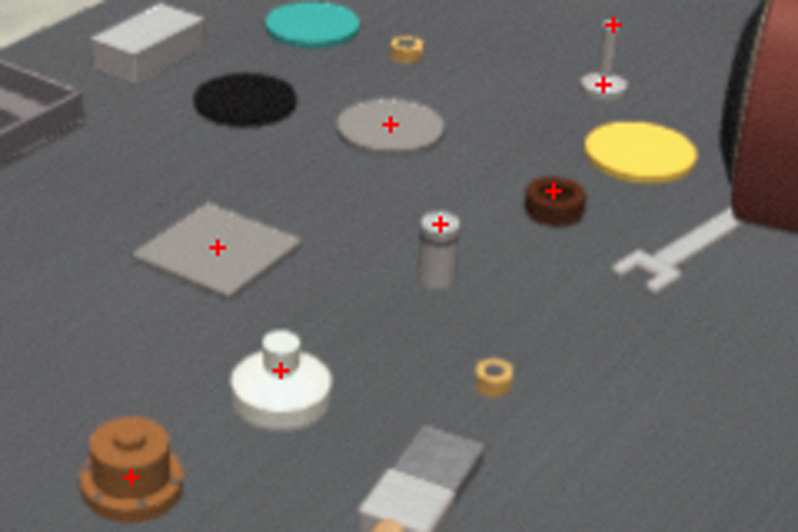

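View pics/c1.png

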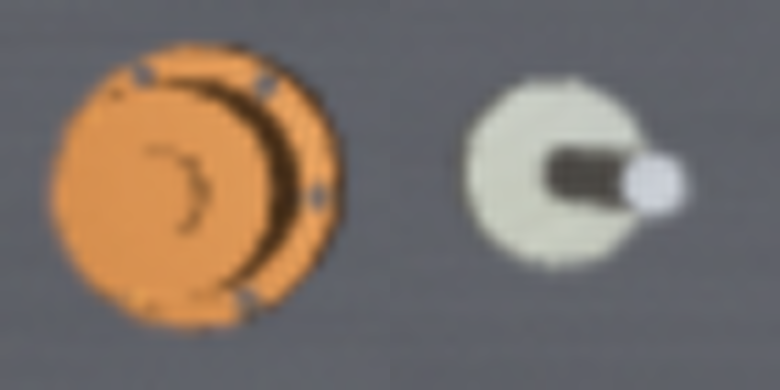

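```bash
cat >> h.py <<'E'
from scipy.spatial.transform import Rotation as Ro
def R():
    q=state()['tool_rot']; return Ro.from_quat([q[1],q[2],q[3],q[0]]).as_matrix()
def go(x,y,z):
    s=state(); d=np.array([x,y,z])-s['tool_pos']; t=R().T@d*100
    print('shift cm xyz tool',np.round(t,2),'rows>=',np.linalg.norm(t)/6.25)
    print(np.round(s['tool_pos'],4),'w',round(s['gripper_width']*85,1),'mm F',np.round(s['contact_force'],1),'t',s['time'])
E
python3 - <<'E'
from h import *
print(np.round(R(),3)); f=load('top0'); print(at(f,142.0,246.8,.034))
E
```

```text
[[-0.935 -0.     0.355]
 [-0.355  0.002 -0.935]
 [-0.    -1.    -0.002]]
[0.46923587 0.27621427 0.034     ]
```

```bash
python3 -m crank '[[[1,0,0,0,10.4],[1,0,0,0,10.4],[1,-4.5,0,-4.2,0],[1,-4.5,0,-4.2,0],[1,-4.5,0,-4.2,0],[1,-4.5,0,-4.2,0],[1,-4.5,0,-4.2,0],[1,-4.5,0,-4.2,0]]]'; python3 - <<'E'
from h import *
print(np.round(R(),3)); go(.495,-.329,.10)
E
```

```text
time: 1.1
tool_pos: [0.4929, -0.3306, 0.2309]
tool_rot: [-0.0, -0.0, 0.707, -0.707]
contact_force: [-0.1, -0.3, -0.5]
gripper_width: 1.002
[[-1. -0. -0.]
 [ 0.  0. -1.]
 [ 0. -1. -0.]]
shift cm xyz tool [-0.22 13.09 -0.16] rows>= 2.094157750652615
[ 0.4929 -0.3306  0.2309] w 85.1 mm F [-0.1 -0.3 -0.5] t 1.1
```

```bash
python3 -m crank '[[[1,-0.2,4,-0.2,0],[0.2,0,5,0,0],[0.2,0,5,0,0],[0.2,0,4,0,0],[0.2,0,2,0,0],[0.2,0,0.8,0,0],[0.2,0,0,0,0]]]'; python3 - <<'E'
from h import *
go(.495,-.329,.023)
get('side','s1');get('top','t1')
E
```

```text
time: 1.98
tool_pos: [0.4944, -0.3309, 0.0241]
tool_rot: [-0.0, -0.0, -0.707, 0.707]
contact_force: [-0.6, 0.5, 0.3]
gripper_width: 0.604
shift cm xyz tool [-0.06  0.11 -0.19] rows>= 0.03609630082771996
[ 0.4944 -0.3309  0.0241] w 51.4 mm F [-0.6  0.5  0.3] t 1.975
```

```bash
python3 -m crank '[[[0.2,0,0,-0.2,0],[-1,0,0,0,0],[-1,0,0,0,0],[-1,0,0,0,0],[-1,0,0,0,0],[-1,0,0,0,0],[-1,0,0,0,0]]]'; python3 - <<'E'
from h import *
for i in range(2): go(.495,-.329,.15)
E
```

```text
time: 2.95
tool_pos: [0.4941, -0.3285, 0.0237]
tool_rot: [-0.0, -0.0, -0.707, 0.707]
contact_force: [-0.9, 1.8, 4.2]
gripper_width: 0.121
shift cm xyz tool [ -0.1  -12.63   0.06] rows>= 2.020408647925462
[ 0.4941 -0.3285  0.0237] w 10.3 mm F [-0.9  1.8  4.2] t 2.95
shift cm xyz tool [ -0.1  -12.63   0.06] rows>= 2.020408647925462
[ 0.4941 -0.3285  0.0237] w 10.3 mm F [-0.9  1.8  4.2] t 2.95
```

View pics/s1.png

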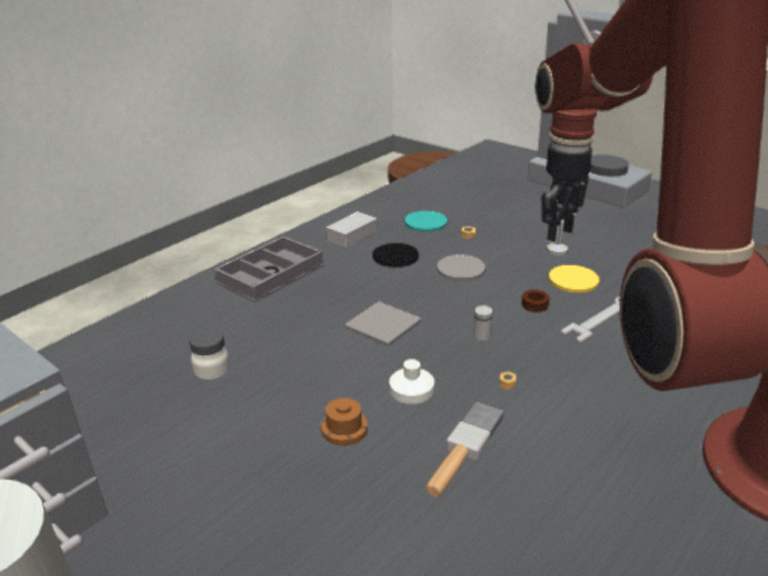

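The side view shows the jaws around the stem rod at (557,235). They closed to about 10 mm, so the 12 mm rod is held. Next I lift it and carry it to the midpoint (0.589, -0.049).

```bash
python3 -m crank '[[[-1,0,-2,0,0],[-1,0,-4,0,0],[-1,-1.5,-2,-4,0],[-1,-1.6,0,-5,0],[-1,-1.6,0,-5,0],[-1,-1.6,0,-5,0],[-1,-1.6,0,-5,0],[-1,-1.5,0,-4,0]]]';  python3 -m crank '[[[-1,0,0,0,0],[-1,0,0,0,0],[-1,0,0,0,0]]]'; python3 - <<'E'
from h import *
go(.589,-.0488,.024)
get('side','s2');get('top','t2')
E
```

```text
time: 3.95
tool_pos: [0.5882, -0.0465, 0.104]
tool_rot: [-0.0, 0.0, -0.707, 0.707]
contact_force: [0.6, -0.8, -1.7]
gripper_width: 0.117
time: 4.32
tool_pos: [0.5876, -0.0495, 0.1034]
tool_rot: [0.001, -0.001, -0.707, 0.707]
contact_force: [-0.3, -0.5, -1.1]
gripper_width: 0.123
shift cm xyz tool [-0.14  7.94 -0.07] rows>= 1.270740345041434
[ 0.5876 -0.0495  0.1034] w 10.4 mm F [-0.3 -0.5 -1.1] t 4.325
```

View pics/s2.png

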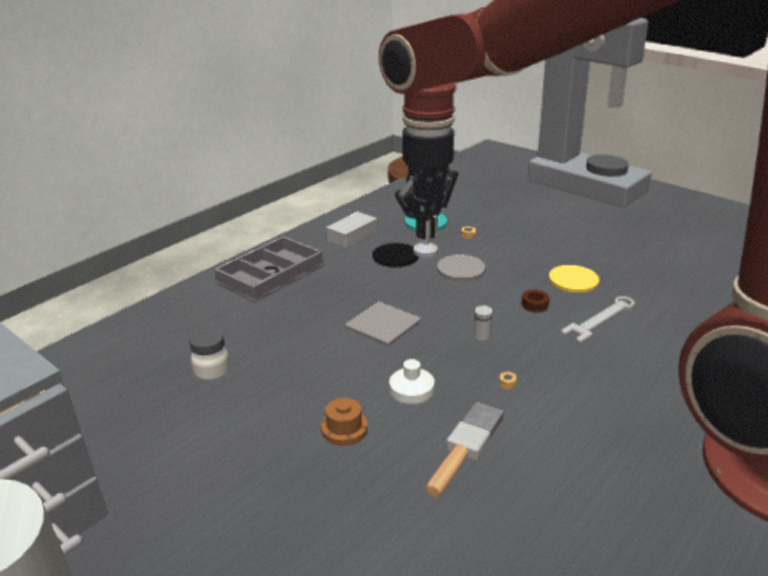

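Side view: the stem hangs upright in the jaws, head at (426,248). Lowering it now and releasing gently.

```bash
python3 -m crank '[[[-1,-0.1,3,0,0],[-1,0,2.5,0,0],[-1,0,1.5,0,0],[-1,0,0.6,0,0],[-1,0,0.3,0,0],[-1,0,0.05,0,0],[-1,0,0,0,0],[-1,0,0,0,0]]]';  python3 -m crank '[[[-0.6,0,0,0,0],[-0.4,0,0,0,0],[-0.3,0,0,0,0],[-0.2,0,0,0,0],[-0.2,0,0,0,0]]]'; python3 - <<'E'
from h import *
go(.4515,-.0071,.10)
E
```

```text
time: 5.42
tool_pos: [0.5893, -0.0484, 0.0244]
tool_rot: [-0.0, -0.0, -0.707, 0.707]
contact_force: [0.1, 0.9, -1.1]
gripper_width: 0.124
time: 6.05
tool_pos: [0.5889, -0.0484, 0.0238]
tool_rot: [-0.0, 0.0, 0.707, -0.707]
contact_force: [0.1, -0.2, 0.1]
gripper_width: 0.396
shift cm xyz tool [13.74 -7.62 -4.12] rows>= 2.5993867039761005
[ 0.5889 -0.0484  0.0238] w 33.7 mm F [ 0.1 -0.2  0.1] t 6.05
```

Up and away, to above the drift.

```bash
python3 -m crank '[[[-0.2,0,-2,0,0],[-0.2,0,-5,0,0],[0.2,0,-3,0,0],[0.2,4.5,0,-1.4,0],[0.2,4.7,0,-1.4,0],[0.2,4.5,0,-1.3,0],[0.2,0,0,0,0],[0.2,0,0,0,0]]]'; python3 - <<'E'
from h import *
go(.4515,-.0071,.010)
get('side','s3');get('top','t3')
E
```

```text
time: 7.05
tool_pos: [0.4531, -0.0076, 0.1254]
tool_rot: [-0.001, -0.001, -0.707, 0.707]
contact_force: [0.1, 0.0, 0.1]
gripper_width: 0.598
shift cm xyz tool [ 0.19 11.54 -0.06] rows>= 1.8469237116735508
[ 0.4531 -0.0076  0.1254] w 50.8 mm F [0.1 0.  0.1] t 7.05
```

View pics/s3.png

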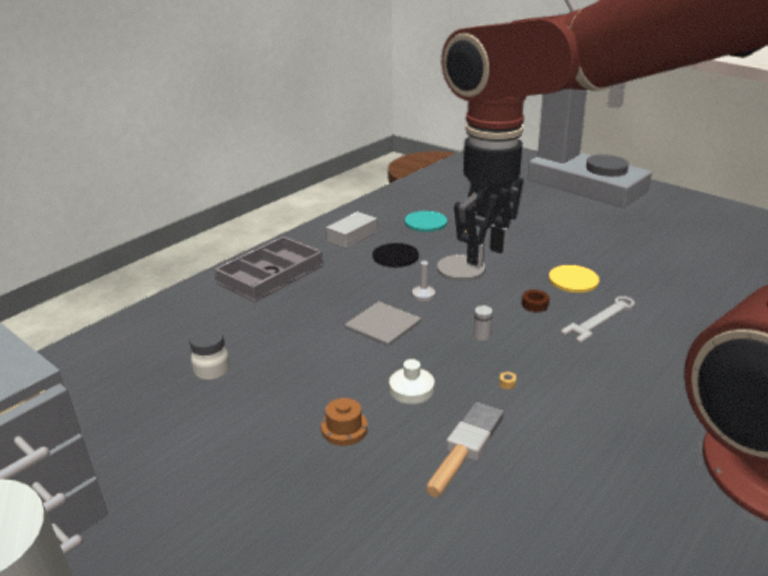

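The stem stands free at (424,292), between the plates. Next: grasp the drift.

```bash
python3 -m crank '[[[0.2,0.1,4,0,0],[0.2,0,4,0,0],[0.2,0,2,0,0],[0.2,0,1.2,0,0],[0.2,0,0.4,0,0],[-1,0,0,0,0],[-1,0,0,0,0],[-1,0,0,0,0]]]';python3 -m crank '[[[-1,0,0,0,0],[-1,0,0,0,0]]]'; python3 - <<'E'
from h import *
go(.6505,-.0465,.11)
E
```

```text
time: 8.15
tool_pos: [0.452, -0.0075, 0.0089]
tool_rot: [-0.001, -0.001, -0.707, 0.707]
contact_force: [0.4, 0.3, 2.4]
gripper_width: 0.289
time: 8.4
tool_pos: [0.4521, -0.0075, 0.0089]
tool_rot: [-0.001, -0.001, -0.707, 0.707]
contact_force: [0.3, 0.3, 5.3]
gripper_width: 0.29
shift cm xyz tool [-19.87 -10.06   3.9 ] rows>= 3.6173536951467
[ 0.4521 -0.0075  0.0089] w 24.6 mm F [0.3 0.3 5.3] t 8.4
```

```bash
python3 -m crank '[[[-1,0,-2,0,0],[-1,0,-4,0,0],[-1,0,-5,0,0],[-1,0,-2,0,0],[-1,-4.9,0,1,0],[-1,-4.9,0,1,0],[-1,-4.9,0,1,0],[-1,-4.9,0,0.9,0]]]';python3 -m crank '[[[-1,0,0,0,0],[-1,0,0,0,0]]]'; python3 - <<'E'
from h import *
go(.649,-.0465,.010)
get('side','s4')
f=get('top','t4')
E
```

```text
time: 9.4
tool_pos: [0.6474, -0.0466, 0.1361]
tool_rot: [-0.001, -0.001, 0.707, -0.707]
contact_force: [0.6, -1.2, -1.3]
gripper_width: 0.289
time: 9.65
tool_pos: [0.6456, -0.0461, 0.1361]
tool_rot: [-0.001, -0.001, 0.707, -0.707]
contact_force: [-0.2, 1.0, -2.3]
gripper_width: 0.286
shift cm xyz tool [-0.38 12.61  0.04] rows>= 2.0189518918587392
[ 0.6456 -0.0461  0.1361] w 24.3 mm F [-0.2  1.  -2.3] t 9.65
```

View pics/s4.png

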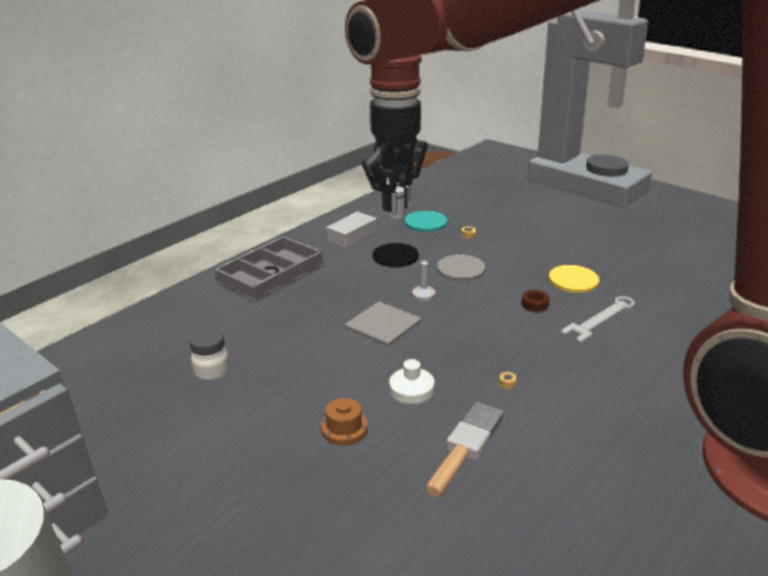

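The drift is held upright at (399,205) and is clear of the black disc. Lowering 12.6 cm.

```bash
python3 -m crank '[[[-1,-0.3,4,0,0],[-1,0,4,0,0],[-1,0,2.5,0,0],[-1,0,1.2,0,0],[-1,0,0.6,0,0],[-1,0,0.3,0,0],[-1,0,0.05,0,0],[-1,0,0,0,0]]]';python3 -m crank '[[[-1,0,0,0,0],[-0.3,0,0,0,0],[-0.2,0,0,0,0],[0,0,0,0,0],[0,0,0,0,0]]]'; python3 - <<'E'
from h import *
go(.4325,-.1308,.1)
E
```

```text
time: 10.75
tool_pos: [0.6505, -0.0465, 0.0122]
tool_rot: [-0.0, -0.001, -0.707, 0.707]
contact_force: [-0.2, -0.5, -1.9]
gripper_width: 0.293
time: 11.38
tool_pos: [0.6501, -0.0464, 0.0115]
tool_rot: [-0.0, -0.0, -0.707, 0.707]
contact_force: [0.4, 0.8, 0.1]
gripper_width: 0.503
shift cm xyz tool [21.75 -8.86  8.44] rows>= 3.993239637344961
[ 0.6501 -0.0464  0.0115] w 42.7 mm F [0.4 0.8 0.1] t 11.375
```

```bash
python3 -m crank '[[[0,0,-2,0,0],[0.3,0,-5,0,0],[0.7,0,-6,0,0],[0.7,3,0,-5,0],[0.7,3,0,-5.4,0],[0.7,3,0,-5.4,0],[0.7,3,0,-5.4,0],[0.7,3,0,-5.4,0]]]';python3 -m crank '[[[0.7,3.1,0,-5.6,0],[0.7,0,0,0,0],[0.7,0,0,0,0]]]'; python3 - <<'E'
from h import *
go(.4688,.276,.014)
get('side','s5');get('top','t5')
E
```

```text
time: 12.38
tool_pos: [0.4994, 0.2213, 0.1433]
tool_rot: [0.001, 0.001, 0.707, -0.707]
contact_force: [0.9, 0.8, 0.4]
gripper_width: 0.85
time: 12.75
tool_pos: [0.4702, 0.2744, 0.1425]
tool_rot: [0.001, 0.0, 0.707, -0.707]
contact_force: [0.4, -0.7, -0.0]
gripper_width: 0.849
shift cm xyz tool [ 0.16 12.85 -0.16] rows>= 2.0564919828367962
[0.4702 0.2744 0.1425] w 72.2 mm F [ 0.4 -0.7 -0. ] t 12.75
```

View pics/s5.png

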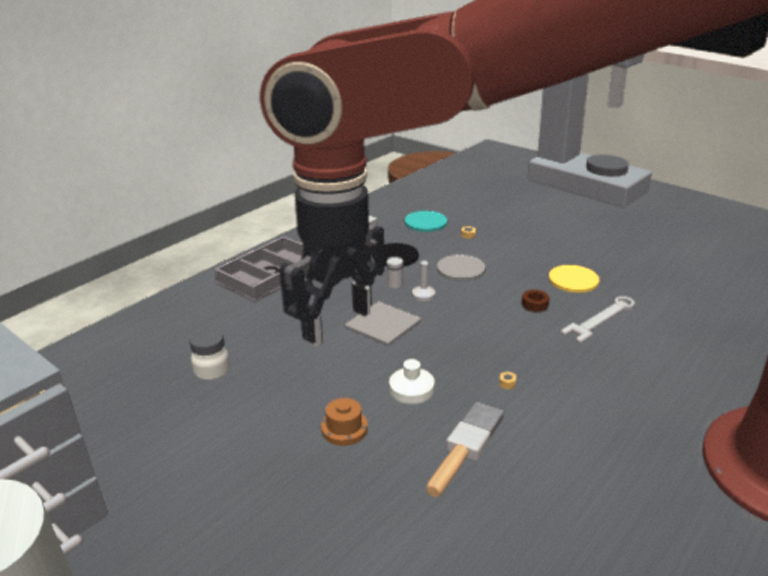

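View pics/t5.png

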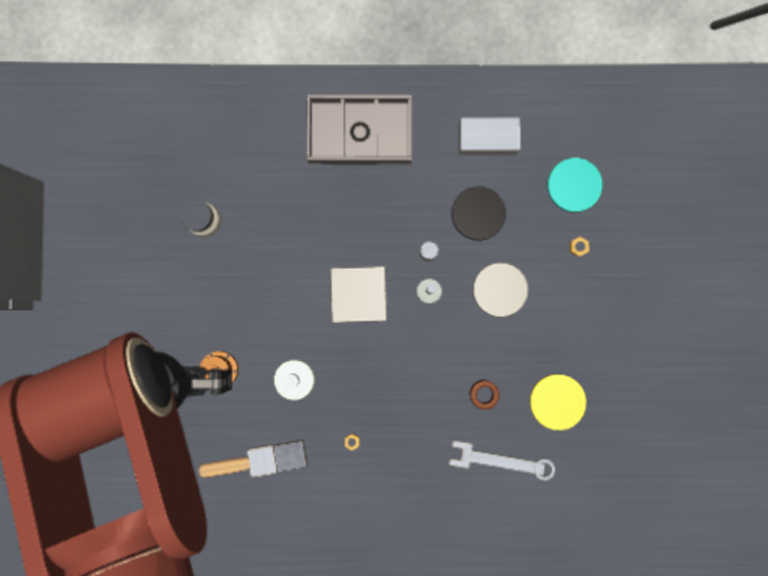

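Top view: the stem at (429,290) and drift at (429,250) stand where they should, and the gripper is over the bonnet at (218,370). Descending.

```bash
python3 -m crank '[[[0.7,0.15,4,-0.1,0],[0.7,0,4,0,0],[0.7,0,2.6,0,0],[0.7,0,1.5,0,0],[0.7,0,0.6,0,0],[-1,0,0,0,0],[-1,0,0,0,0],[-1,0,0,0,0]]]';python3 -m crank '[[[-1,0,0,0,0],[-1,0,0,0,0],[-1,0,0,0,0]]]'; python3 - <<'E'
from h import *
go(.585,.061,.15)
get('side','s6')
E
```

```text
time: 13.85
tool_pos: [0.4695, 0.2756, 0.016]
tool_rot: [0.001, 0.001, 0.707, -0.707]
contact_force: [0.1, -2.1, 4.8]
gripper_width: 0.479
time: 14.22
tool_pos: [0.4695, 0.2756, 0.016]
tool_rot: [0.001, 0.001, 0.707, -0.707]
contact_force: [-0.1, -1.4, 5.9]
gripper_width: 0.483
shift cm xyz tool [-11.59 -13.38  21.46] rows>= 4.4503660916048595
[0.4695 0.2756 0.016 ] w 41.0 mm F [-0.1 -1.4  5.9] t 14.225
```

View pics/s6.png

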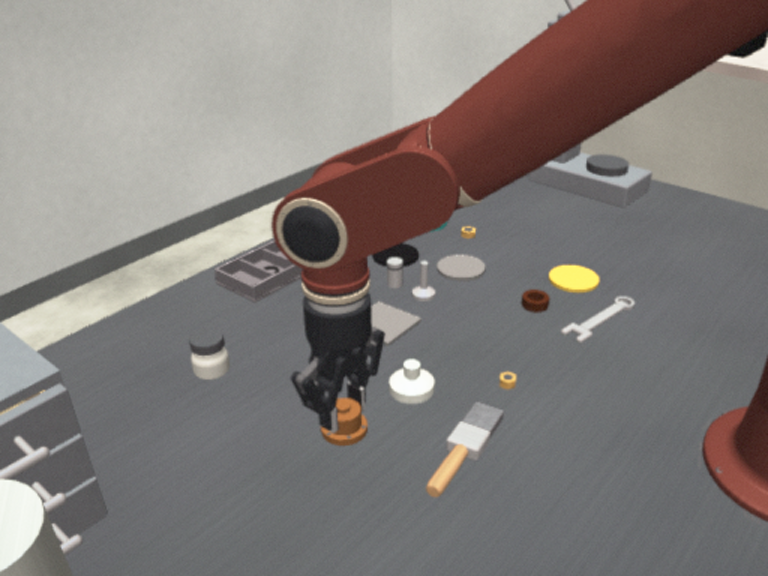

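The jaws hold the bonnet body at (345,415), opening 41 mm. Lifting it and carrying it to the square plate.

```bash
python3 -m crank '[[[-1,0,-1.5,0,0],[-1,0,-3.5,0,0],[-1,0,-4,0,0],[-1,-2,-1,4,0],[-1,-2.6,0,4.7,0],[-1,-2.6,0,4.7,0],[-1,-2.6,0,4.7,0],[-1,-1.75,0,3.4,0]]]';python3 -m crank '[[[-1,0,0,0,0],[-1,0,0,0,0],[-1,0,0,0,0]]]'; python3 - <<'E'
from h import *
go(.5855,.0612,.025)
get('side','s7');get('top','t7')
E
```

```text
time: 15.28
tool_pos: [0.5834, 0.0585, 0.1136]
tool_rot: [-0.001, -0.0, 0.707, -0.707]
contact_force: [0.6, 0.1, -5.2]
gripper_width: 0.479
time: 15.65
tool_pos: [0.5827, 0.0614, 0.1138]
tool_rot: [-0.0, -0.001, 0.707, -0.707]
contact_force: [-0.9, 0.9, -6.4]
gripper_width: 0.484
shift cm xyz tool [-0.29  8.88  0.02] rows>= 1.4211061454256169
[0.5827 0.0614 0.1138] w 41.1 mm F [-0.9  0.9 -6.4] t 15.65
```

View pics/s7.png

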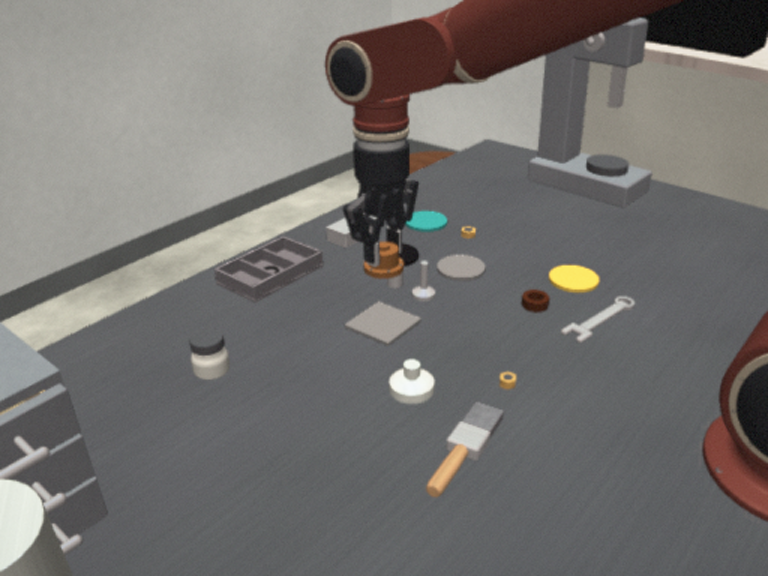

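```bash
python3 -m crank '[[[-1,-0.2,3,0,0],[-1,0,3,0,0],[-1,0,1.5,0,0],[-1,0,0.8,0,0],[-1,0,0.4,0,0],[-1,0,0.15,0,0],[-1,0,0,0,0],[-1,0,0,0,0]]]'; python3 - <<'E'
from h import *
go(.585,.0612,.024)
E
```

```text
time: 16.75
tool_pos: [0.5862, 0.0603, 0.0265]
tool_rot: [-0.0, -0.001, -0.707, 0.707]
contact_force: [0.5, 0.1, -5.4]
gripper_width: 0.485
shift cm xyz tool [ 0.12  0.25 -0.09] rows>= 0.04630246992733255
[0.5862 0.0603 0.0265] w 41.2 mm F [ 0.5  0.1 -5.4] t 16.75
```

```bash
python3 -m crank '[[[-1,0.1,0.15,-0.1,0],[-1,0,0.1,0,0],[-1,0,0,0,0],[-1,0,0,0,0]]]'; python3 - <<'E'
from h import *
go(.585,.0612,.024)
E
python3 -m crank '[[[0.2,0,0,0,0],[0.4,0,0,0,0],[0.4,0,0,0,0],[0.4,0,0,0,0],[0.4,0,0,0,0]]]'
```

```text
time: 17.25
tool_pos: [0.5847, 0.0615, 0.024]
tool_rot: [-0.0, -0.0, 0.707, -0.707]
contact_force: [-4.8, 0.5, 3.5]
gripper_width: 0.483
shift cm xyz tool [-0.03  0.    0.03] rows>= 0.0067349919900279165
[0.5847 0.0615 0.024 ] w 41.0 mm F [-4.8  0.5  3.5] t 17.25
time: 17.88
tool_pos: [0.5848, 0.0613, 0.0233]
tool_rot: [0.0, -0.0, -0.707, 0.707]
contact_force: [-0.2, -0.1, -0.4]
gripper_width: 0.694
```

```bash
python3 -m crank '[[[0.4,0,-2,0,0],[0.4,0,-5,0,0],[0.5,0,-5,0,0],[0.5,3.1,0,3.8,0],[0.5,3.0,0,3.8,0],[0.5,3.0,0,3.8,0],[0.5,3.0,0,3.8,0],[0.5,3.1,0,4,0]]]';python3 -m crank '[[[0.5,0,0,0,0],[0.5,0,0,0,0]]]'; python3 - <<'E'
from h import *
f=get('top','t8'); g=get('side','s8')
im=f['frame'][:,:,::-1].copy()
cv2.imwrite('pics/c8.png',cv2.resize(im[145:285,215:365],(600,560),interpolation=cv2.INTER_CUBIC))
go(.4325,-.1308,.004)
E
```

```text
time: 18.88
tool_pos: [0.4321, -0.1318, 0.1451]
tool_rot: [-0.001, -0.001, -0.707, 0.708]
contact_force: [0.7, -0.3, 0.1]
gripper_width: 0.75
time: 19.12
tool_pos: [0.4332, -0.1308, 0.1446]
tool_rot: [-0.0, -0.001, -0.707, 0.707]
contact_force: [0.4, 0.4, 1.8]
gripper_width: 0.754
shift cm xyz tool [ 0.1  14.    0.07] rows>= 2.2401794875969516
[ 0.4333 -0.1301  0.144 ] w 63.8 mm F [-0.3  0.4  0.1] t 19.225
```

View pics/c8.png

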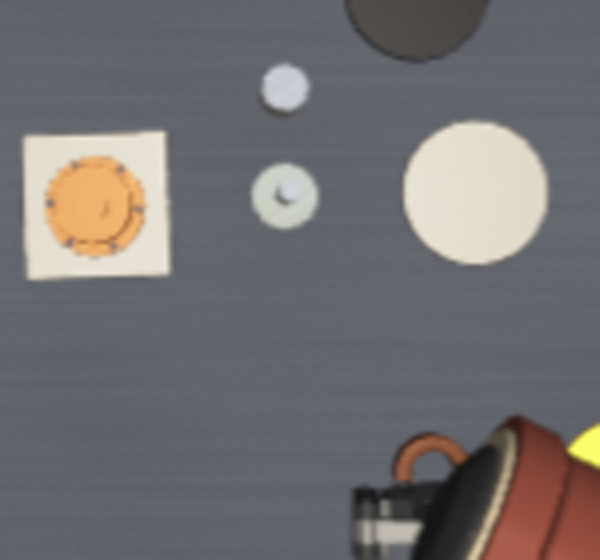

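View pics/s8.png

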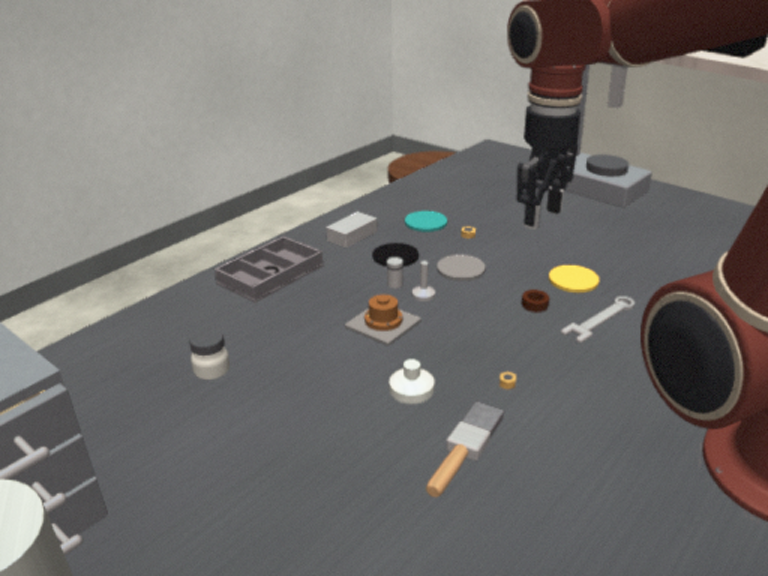

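The top and side crops show the bonnet flat and central on the square plate at (383,315) in the side view. Now grasping the bushing.

```bash
python3 -m crank '[[[0.5,0.1,4,0,0],[0.5,0,4,0,0],[0.5,0,3,0,0],[0.5,0,2,0,0],[0.5,0,0.8,0,0],[0.5,0,0,0,0],[-1,0,0,0,0],[-1,0,0,0,0]]]';python3 -m crank '[[[-1,0,0,0,0],[-1,0,0,0,0],[-1,0,0,0,0]]]'; python3 - <<'E'
from h import *
go(.585,.0612,.046)
g=get('side','s9'); f=load('t8')
im=g['frame'][:,:,::-1].copy()
cv2.imwrite('pics/c9.png',cv2.resize(im[145:225,310:410],(600,480),interpolation=cv2.INTER_CUBIC))
print(at(f,238.4,196.4,.018),at(f,140/1.5,0,.04)[:1])
im=f['frame'][:,:,::-1]; hsv=cv2.cvtColor(im,cv2.COLOR_BGR2HSV)
m=((hsv[...,1]>110)&(hsv[...,0]<25)).astype(np.uint8); m[:, :215]=0; m[:,265:]=0; m[:175]=0; m[220:]=0
c=max(cv2.findContours(m,0,1)[0],key=cv2.contourArea); (u,v),r=cv2.minEnclosingCircle(c); print(u,v,r,at(f,u,v,.018))
E
```

```text
time: 20.23
tool_pos: [0.433, -0.1312, 0.007]
tool_rot: [-0.001, -0.001, -0.707, 0.708]
contact_force: [0.5, 0.4, 5.7]
gripper_width: 0.478
time: 20.6
tool_pos: [0.4331, -0.1312, 0.007]
tool_rot: [-0.001, -0.001, -0.707, 0.707]
contact_force: [-0.3, 1.3, 5.4]
gripper_width: 0.478
shift cm xyz tool [-15.2   -3.88 -19.24] rows>= 3.9722932185872115
[ 0.4331 -0.1312  0.007 ] w 40.6 mm F [-0.3  1.3  5.4] t 20.6
[0.58354995 0.06148957 0.018     ] [1.02683858]
238.22950744628906 196.09835815429688 12.122971534729004 [0.58424387 0.06188418 0.018     ]
```

View pics/c9.png

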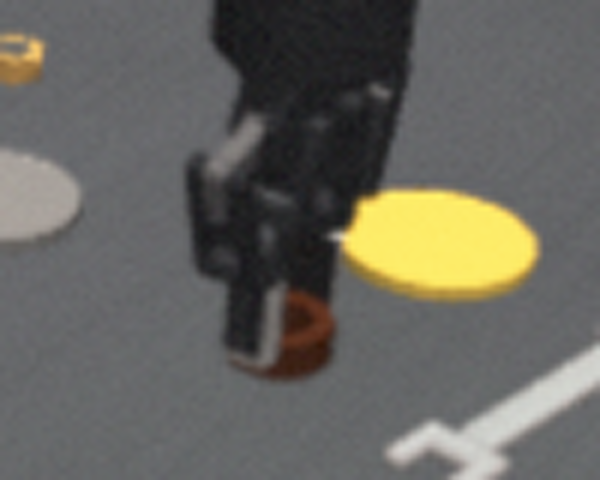

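The jaws grip the bushing across its outside at (280,335) in the crop, opening 40.6 mm. Carrying it to above the bonnet at (0.584, 0.0615).

```bash
python3 -m crank '[[[-1,0,-2,0,0],[-1,0,-5,0,0],[-1,0,-4,0,0],[-1,-3,-1.5,-3.8,0],[-1,-3,0,-3.9,0],[-1,-3,0,-3.9,0],[-1,-3,0,-3.9,0],[-1,-3.1,0,-3.8,0]]]';python3 -m crank '[[[-1,0,0,0,0],[-1,0,0,0,0],[-1,0,0,0,0]]]';  python3 - <<'E'
from h import *
go(.584,.0615,.049)
g=get('side','s10')
im=g['frame'][:,:,::-1].copy()
cv2.imwrite('pics/c10.png',cv2.resize(im[130:240,190:320],(650,550),interpolation=cv2.INTER_CUBIC))
E
```

```text
time: 21.65
tool_pos: [0.5834, 0.0637, 0.1303]
tool_rot: [-0.0, -0.0, -0.707, 0.707]
contact_force: [-0.5, -0.2, -0.5]
gripper_width: 0.48
time: 22.02
tool_pos: [0.582, 0.0614, 0.1302]
tool_rot: [0.001, -0.0, -0.707, 0.707]
contact_force: [-0.1, 0.2, -0.0]
gripper_width: 0.477
shift cm xyz tool [-0.2   8.12 -0.01] rows>= 1.2991290994186582
[0.582  0.0614 0.1302] w 40.6 mm F [-0.1  0.2 -0. ] t 22.025
```

View pics/c10.png

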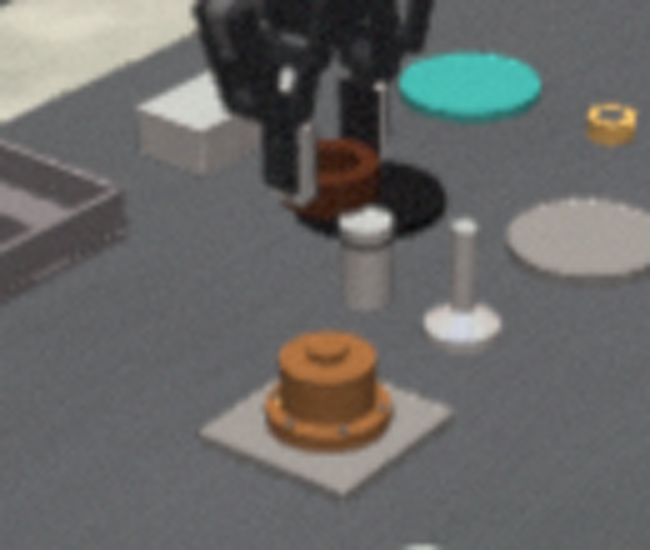

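```bash
python3 -m crank '[[[-1,-0.1,3,0,0],[-1,0,2.5,0,0],[-1,0,1,0,0],[-1,0,0.6,0,0],[-1,0,0,0,0],[-1,0,0,0,0],[-1,0,0,0,0]]]';  python3 - <<'E'
from h import *
go(.584,.0615,.049)
g=get('side','s11')
im=g['frame'][:,:,::-1].copy()
cv2.imwrite('pics/c11.png',cv2.resize(im[130:240,190:320],(650,550),interpolation=cv2.INTER_CUBIC))
go(.584,.0615,.049)
E
```

```text
time: 22.95
tool_pos: [0.5843, 0.0623, 0.0602]
tool_rot: [-0.0, -0.001, -0.707, 0.707]
contact_force: [0.4, 0.0, -0.4]
gripper_width: 0.483
shift cm xyz tool [0.03 1.12 0.08] rows>= 0.18021156911914585
[0.5843 0.0623 0.0602] w 41.1 mm F [ 0.4  0.  -0.4] t 22.95
shift cm xyz tool [0.02 1.1  0.08] rows>= 0.17698913453402276
[0.5842 0.0623 0.06  ] w 40.5 mm F [-0.   0.2  0.4] t 23.0
```

View pics/c11.png

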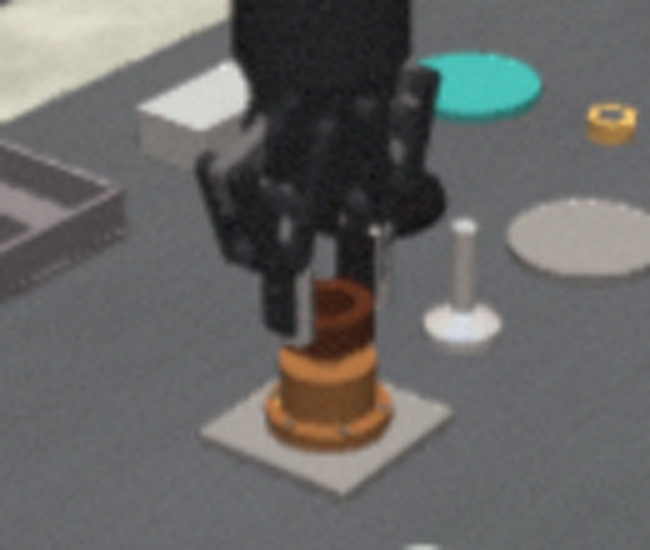

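The bushing hangs about 11 mm above the shoulder and lines up with the body (right edges at 375 and 377). Lowering it and watching the force.

```bash
python3 -m crank '[[[-1,0,0.5,0,0],[-1,0,0.3,0,0],[-1,0,0.2,0,0],[-1,0,0.1,0,0],[-1,0,0,0,0],[-1,0,0,0,0]]]';  python3 - <<'E'
from h import *
go(.584,.0615,.049)
E
```

```text
time: 23.75
tool_pos: [0.5838, 0.0623, 0.049]
tool_rot: [0.0, -0.0, -0.707, 0.707]
contact_force: [-2.8, -0.4, 5.3]
gripper_width: 0.481
shift cm xyz tool [-0.02 -0.    0.08] rows>= 0.013413164139624838
[0.5838 0.0623 0.049 ] w 40.8 mm F [-2.8 -0.4  5.3] t 23.75
```

Contact is at the expected height (TCP z 0.049, about 5 N). Releasing and going to the cap at (0.4546, 0.1586).

```bash
python3 -m crank '[[[0.2,0,0,0,0],[0.3,0,0,0,0],[0.3,0,0,0,0],[0.3,0,0,0,0],[0.3,0,-2,0,0],[0.3,0,-4,0,0],[0.3,0,-4,0,0],[0.2,0,0,0,0]]]'; python3 -m crank '[[[0,4.3,0,-3.2,0],[0,4.3,0,-3.2,0],[0,4.3,0,-3.2,0],[0,0,0,0,0],[0,0,0,0,0],[0,0,0,0,0]]]'; python3 - <<'E'
from h import *
go(.4546,.1586,.024)
g=get('side','s12'); f=get('top','t12')
im=g['frame'][:,:,::-1].copy()
cv2.imwrite('pics/c12.png',cv2.resize(im[130:270,190:340],(600,560),interpolation=cv2.INTER_CUBIC))
E
```

```text
time: 24.75
tool_pos: [0.5871, 0.0623, 0.155]
tool_rot: [-0.004, -0.004, -0.707, 0.707]
contact_force: [0.5, 0.4, 0.0]
gripper_width: 0.596
time: 25.5
tool_pos: [0.4556, 0.1578, 0.1486]
tool_rot: [0.0, -0.001, -0.707, 0.707]
contact_force: [0.5, 0.3, -0.3]
gripper_width: 0.5
shift cm xyz tool [ 0.1  12.46 -0.08] rows>= 1.9937058253645201
[0.4556 0.1578 0.1486] w 42.5 mm F [ 0.5  0.3 -0.3] t 25.5
```

View pics/c12.png

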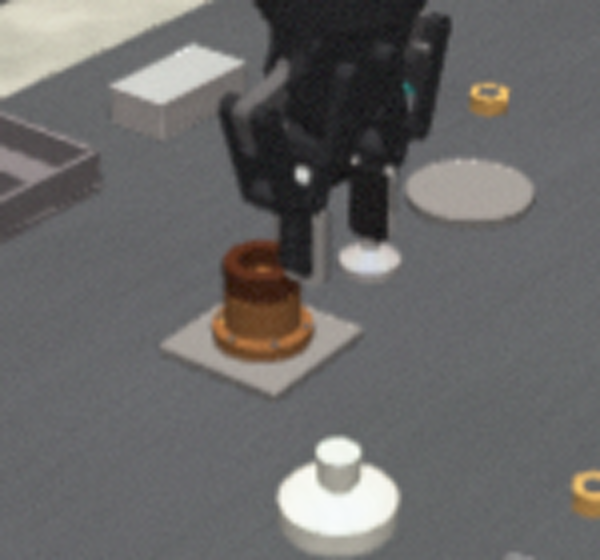

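The bushing sits seated on the bonnet at (262,270) in the crop. Now descending on the cap knob. I stop with the TCP at about 25 mm, because the cap's top is 20 mm high.

```bash
python3 -m crank '[[[0,0.1,4,-0.1,0],[0,0,4,0,0],[0,0,2.5,0,0],[0,0,1.2,0,0],[0,0,0.6,0,0],[0,0,0,0,0],[0,0,0,0,0]]]'; python3 - <<'E'
from h import *
go(.4546,.1586,.024)
E
```

```text
time: 26.48
tool_pos: [0.4547, 0.1595, 0.0265]
tool_rot: [0.001, 0.001, 0.707, -0.707]
contact_force: [0.2, 0.5, 0.9]
gripper_width: 0.5
shift cm xyz tool [0.01 0.25 0.09] rows>= 0.041831627221323664
[0.4547 0.1595 0.0265] w 42.5 mm F [0.2 0.5 0.9] t 26.475
```

```bash
python3 -m crank '[[[0,0,0.2,0.1,0],[-1,0,0,0,0],[-1,0,0,0,0],[-1,0,0,0,0],[-1,0,0,0,0],[-1,0,0,0,0]]]'; python3 - <<'E'
from h import *
g=get('side','s13')
go(.5932,-.1587,.032)
im=g['frame'][:,:,::-1].copy()
cv2.imwrite('pics/c13.png',cv2.resize(im[170:290,220:350],(650,600),interpolation=cv2.INTER_CUBIC))
E
```

```text
time: 27.22
tool_pos: [0.4541, 0.1584, 0.0238]
tool_rot: [0.0, 0.0, 0.707, -0.707]
contact_force: [-1.7, -0.3, 5.5]
gripper_width: 0.228
shift cm xyz tool [-13.92  -0.82  31.7 ] rows>= 5.541743318817583
[0.454  0.1584 0.0238] w 19.8 mm F [-1.1 -0.7  4.6] t 27.275
```

View pics/c13.png

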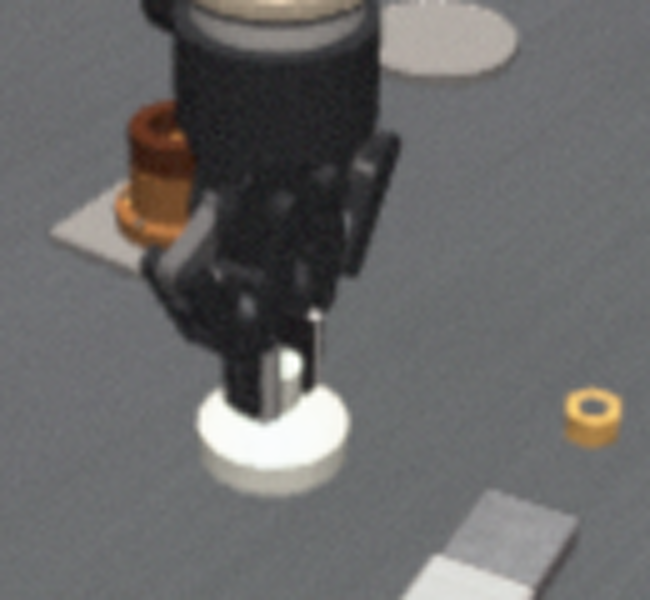

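The knob is gripped, opening 19.8 mm. Lifting the cap and carrying it to the round plate.

```bash
python3 -m crank '[[[-1,0,-2,0,0],[-1,0,-4,0,0],[-1,0,-4,0,0],[-1,0,-2,0,0],[-1,-2,0,4.5,0],[-1,-2,0,4.5,0],[-1,-2,0,4.6,0],[-1,-2,0,4.6,0]]]'; python3 -m crank '[[[-1,-2,0,4.6,0],[-1,-2,0,4.6,0],[-1,-1.8,0,4.3,0],[-1,0,0,0,0],[-1,0,0,0,0],[-1,0,0,0,0]]]'; python3 - <<'E'
from h import *
g=get('side','s14')
go(.5932,-.1587,.032)
im=g['frame'][:,:,::-1].copy()
cv2.imwrite('pics/c14.png',cv2.resize(im[100:220,220:350],(650,600),interpolation=cv2.INTER_CUBIC))
E
```

```text
time: 28.28
tool_pos: [0.5335, -0.025, 0.1422]
tool_rot: [-0.0, -0.0, 0.707, -0.707]
contact_force: [0.3, 0.4, -1.1]
gripper_width: 0.231
time: 29.02
tool_pos: [0.591, -0.1574, 0.1427]
tool_rot: [0.0, -0.001, 0.707, -0.707]
contact_force: [0.4, 0.0, -1.1]
gripper_width: 0.231
shift cm xyz tool [-0.21 11.1   0.13] rows>= 1.775990231592641
[ 0.5912 -0.1574  0.143 ] w 19.2 mm F [ 0.4 -1.  -1.3] t 29.075
```

View pics/c14.png

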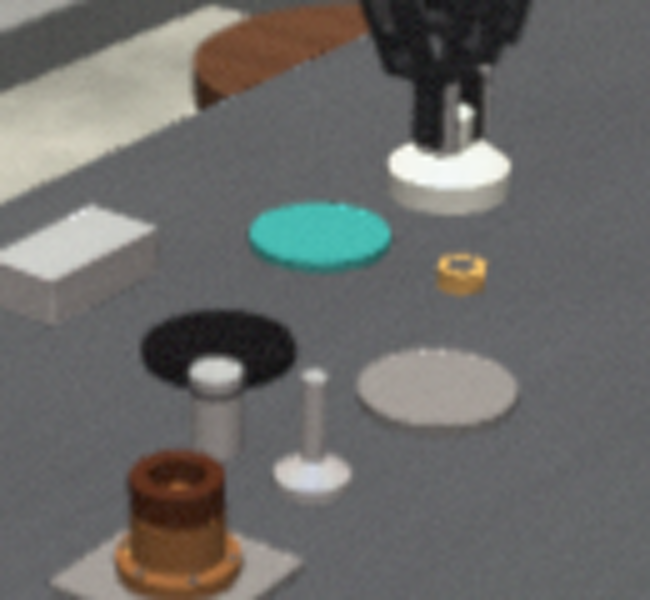

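The cap hangs level at (449,175) in the crop. Lowering it onto the round plate.

```bash
python3 -m crank '[[[-1,-0.1,4,0.1,0],[-1,0,3.5,0,0],[-1,0,2,0,0],[-1,0,0.9,0,0],[-1,0,0.3,0,0],[-1,0,0,0,0],[-1,0,0,0,0]]]'; python3 - <<'E'
from h import *
go(.5932,-.1587,.032)
E
```

```text
time: 29.95
tool_pos: [0.5935, -0.1601, 0.0377]
tool_rot: [-0.001, -0.001, -0.707, 0.707]
contact_force: [-0.7, 0.2, -0.6]
gripper_width: 0.23
shift cm xyz tool [ 0.04  0.57 -0.14] rows>= 0.09371367306711158
[ 0.5935 -0.1601  0.0377] w 19.6 mm F [-0.7  0.2 -0.6] t 29.95
```

```bash
python3 -m crank '[[[-1,0,0.3,-0.1,0],[-1,0,0.2,0,0],[-1,0,0.1,0,0],[-1,0,0,0,0],[-1,0,0,0,0]]]'; python3 - <<'E'
from h import *
go(.5932,-.1587,.032)
E
```

```text
time: 30.58
tool_pos: [0.5928, -0.1587, 0.0318]
tool_rot: [-0.0, -0.0, 0.707, -0.707]
contact_force: [-4.5, 1.5, 6.5]
gripper_width: 0.232
shift cm xyz tool [-0.04 -0.02 -0.  ] rows>= 0.00724487100873903
[ 0.5928 -0.1587  0.0318] w 19.7 mm F [-4.5  1.5  6.5] t 30.575
```

Seated, with contact at the expected height. Releasing, lifting, and clearing the view.

```bash
python3 -m crank '[[[-0.3,0,0,0,0],[0,0,0,0,0],[0,0,0,0,0],[0,0,0,0,0],[0,0,-2,0,0],[0,0,-5,0,0],[0,0,-5,0,0],[0,3,0,4,0]]]'; python3 -m crank '[[[0,3,0,4,0],[0,3,0,4,0],[0,3,0,4,0],[0,0,0,0,0],[0,0,0,0,0],[0,0,0,0,0]]]'; python3 - <<'E'
from h import *
g=get('side','s15'); f=get('top','t15')
go(.5,-.3,.15)
a=cv2.resize(f['frame'][150:230,210:370][:,:,::-1],(798,399),interpolation=cv2.INTER_CUBIC); cv2.imwrite('pics/c15.png',a)
im=g['frame'][:,:,::-1].copy()
cv2.imwrite('pics/c16.png',cv2.resize(im[130:240,210:340],(650,550),interpolation=cv2.INTER_CUBIC))
E
```

```text
time: 31.58
tool_pos: [0.5672, -0.1993, 0.1589]
tool_rot: [-0.006, -0.003, -0.705, 0.709]
contact_force: [-0.2, -1.7, -0.3]
gripper_width: 0.498
time: 32.33
tool_pos: [0.4734, -0.3178, 0.1508]
tool_rot: [-0.001, 0.0, -0.707, 0.707]
contact_force: [-0.1, 0.1, 0.2]
gripper_width: 0.499
shift cm xyz tool [-2.67  0.05 -1.77] rows>= 0.5132782228119367
[ 0.4733 -0.3178  0.1505] w 42.7 mm F [ 0.5 -0.  -0.9] t 32.425
```

View pics/c15.png

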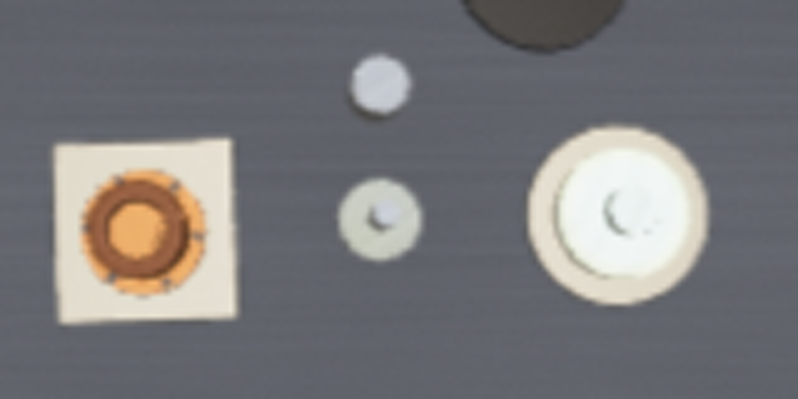

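View pics/c16.png

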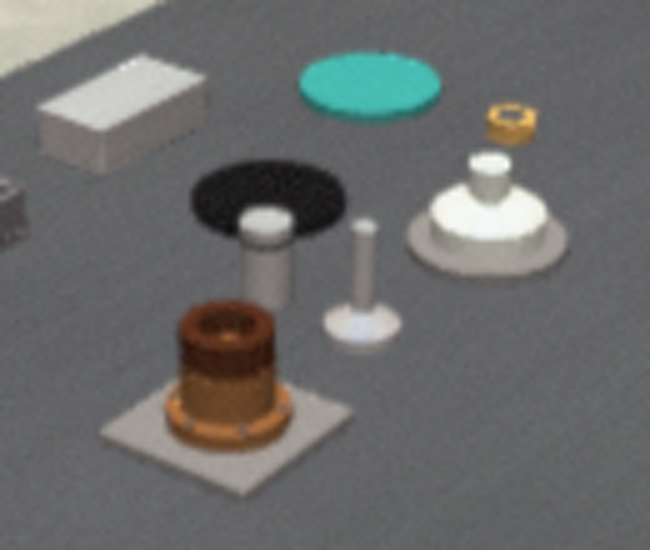

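```bash
python3 - <<'E'
from h import *
f=load('t15'); s=798/160
sq=at(f,238.74,196.02,.008)[:2]; rd=at(f,333.46,192.61,.008)[:2]; e=(sq-rd)/np.linalg.norm(sq-rd); n=np.array([e[1],-e[0]])
for k,u,v,z in [('bonnet',144,233,.018),('bushing',136,230,.060),('cap',623,213,.028),('stem',380,220,.006),('drift',380,84,.045)]:
    p=at(f,(u+.5)/s+209.5,(v+.5)/s+149.5,z)[:2]; d=p-sq
    print(k,np.round(p,4),'sq frame mm x,y',np.round([1e3*d@n,1e3*d@e],1),'to rd',round(1e3*np.linalg.norm(p-rd),1))
E
```

```text
bonnet [0.5837 0.0613] sq frame mm x,y [-1.2  0.1] to rd 220.2
bushing [0.5829 0.0626] sq frame mm x,y [-2.   1.5] to rd 221.5
cap [ 0.5927 -0.1575] sq frame mm x,y [  -0.5 -218.9] to rd 1.2
stem [ 0.5906 -0.0482] sq frame mm x,y [   1.5 -109.6] to rd 110.5
drift [ 0.6495 -0.0459] sq frame mm x,y [  60.5 -109.5] to rd 126.1
```

All within tolerance, and the gripper is clear of everything. Handing in.

```bash
python3 -c "
from plant import *
print(job_done())"
```

```text
the job is handed in; nothing more can be done
None
```

The valve kit is laid out and handed in at about 32 s of the 122 s allowed. All five parts were set down in one grasp each, with no slips or retries.

In the last two pictures every part stands upright and released, with the gripper well clear. The distances below come from the top view, which is calibrated to about 2 mm:

| Part | Measured position | Limit |
|---|---|---|
| Bonnet | about 1 mm from the square plate's centre | 12 mm |
| Bushing | about 1.5 mm off the bonnet's axis, seated on the shoulder | 8 mm |
| Cap | about 1 mm from the round plate's centre | 12 mm |
| Stem | 1.5 mm off the line, about 110 mm from each plate | 14 mm; 124 mm |
| Drift | about 59 mm from the stem, 60 mm behind the line, within 1 mm of midway | 45–75 mm; over 35 mm; 18 mm |

- **Heights:** The bonnet, bushing and cap each met their seat at the expected height, with light forces at those checks. The drift was let go about 2 mm above the bench and stayed upright.
- **Not measured:** I judged uprightness by eye in the pictures, and did not measure angles.
- **Failed or disagreeing checks:** None of the final checks failed or disagreed.

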